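# Release the cam lock and push the print tray home

### The arm

A 6-joint arm with a two-finger parallel gripper is mounted at the origin on the work surface. World frame = base frame: x ahead of the robot, y to its left, z up, the work surface at z = 0. Lengths are in m, angles in rad, forces in N, time in s.
With the tool pointing down it reaches from about 0.4 to 0.825 m from the base axis. Payload 7 kg.
Tool frame: the origin (TCP) lies at the very end of the fingers, on their centre line; the grasp point (between the pads) lies 19 mm behind it; z points along the fingers, y is the direction in which the jaws open and shut (so a half turn about z gives the same grasp; the last joint's range is limited). The gripper opens to 88 mm and grips with 3 to 60 N. Pads are 19 mm wide; open, the fingers measure 130 mm over their backs; the gripper's body (78 mm by 193 mm) begins 47 mm behind the grasp point.
Start: joints at [1.627, 0.359, 0.012, 0, -1.224, -0.288], TCP at [0.155, 0.657, 0.227] pointing down, gripper open.
Joint ranges: [-3.07, 3.07], [-1.43, 2.12], [-1.02, 1.25], [-3.03, 1.67], [-3.05, -0], [-3.03, 3.03]. Speed limits (rad/s): [2.39, 2.39, 3.01, 3.14, 3.14, 3.14].

### API

Orientations are given as [roll, pitch, yaw] about the fixed x, y, z axes, in that order (R = Rz(yaw) Ry(pitch) Rx(roll)).
In Python, from station import arm gives the robot as it stands.
- The arm moves only by the shell command python3 -m inch 'ROWS' [FORCE]. ROWS is text: rows parted by semicolons, each of 7 numbers parted by spaces: the closure, from 0 (fully open) to 1 (shut), then the shift along the tool's x, y, z each as a share of 300 mm, from -1 to 1, then the turn, a rotation vector about the tool's x, y, z each as a share of 60 degrees, from -1 to 1. In form: grip tx ty tz rx ry rz; .... A call has 1 to 12 rows; each row is the pose to reach, as a shift and turn from the pose commanded when the call began, along the tool's axes at that moment; what a row does not reach only later rows make up. A row lasts 1/10 s, in which the tool goes at most 50 mm and 8.59 degrees, less where a joint would pass 70% of its speed; a pose out of reach is approached as far as the arm can. A call with a number of a shift or a turn outside -1 to 1 is refused whole. A call with a gripper value outside its range is refused whole. The fingers move at their own pace and stop on an object; FORCE is the grip in N (left out, the last holds). Time passes only in rows, so rows that repeat a pose let the fingers close. It gives the time, the measured TCP pose, the force and the opening at its end, in the units of the state.
- arm.get_state(): the state, without advancing time (a new reading comes with each control period).
- arm.grab_frame(name): name is "scene" or "top" or "wrist"; returns a dict with "img" (400x640x3 uint8, red, green, blue), "range_z" (400x640 float32, m along the optical axis (not along the pixel's ray), 0 where there is no reading), "fx", "fy", "cx", "cy" (pixels), "extrinsics" (4x4, takes a point from world to camera coordinates); the wrist camera has in their place "tool_from_camera" (4x4, takes a point from camera to tool coordinates, whose origin is the TCP and whose axes are the flange's). Camera axes: x right, y up, looking along -z (the intrinsics and any distortion apply to the point x, -y, -z); pixel columns grow to the right and rows downward; lengths in m; the calibration is good to about 2 mm. A picture is of the moment at which its call begins: read the wrist's pose just before it.
- arm.job_done(): hands the job in, once; it reports no verdict.
The state is a dict: "t": time; "q": joint angles; "qd": joint speeds; "joint_efforts": joint torques, N m; "eef_pos": TCP position; "ee_rot": TCP orientation; "force": force on the tool from outside, world axes, zero at the start; "moment": the same for the moment, N m; "width": finger opening in m.
Only numpy, scipy, OpenCV 4.12 (cv2) and the standard library are available. Lean on these libraries where they do the work, as an engineer would, in place of code of your own. Each camera call takes 0.05 s, during which the arm holds its last target.

### The job

The print tray is locked out by the orange eccentric cam in front of it. With the fingertips, push the steel peg on the cam round until the cam's low point (white stripe) squarely faces the tray, and only then push the blue bar forward until the tray is fully home. Push gently, pinch nothing, leave the brass blank lying in the tray and the ink jar, ink bottle and tape roll where they stand, and finish clear of everything.

Things in the scene. Friction and masses are not known exactly. Their poses are not given: they have to be found in the camera images.
- deck: Black fixed loading deck on the table, 380 x 300 mm, 18 mm thick. Origin at table height; deck +x is 'forward', the way the tray is pushed, +z up. In its frame it spans x -180 to 200, y -150 to 150 mm; a fan housing 90 mm high fills x 165 to 200. Guide rails at |y| 77 to 89, top z = 36 mm. Deck is bare behind the tray. Heights z given here are above the table.
- cam_axis (a point): Pivot axis of the orange cam, at its top face (z = 42 mm); deck x = +46, y = 0 mm; axes as the deck's. Cam: disc of radius 42 mm, z = 26 to 42 mm, its centre 18 mm off the pivot towards the peg: rim 24 mm from the pivot at the low point (white stripe on top), 60 mm at the high point opposite (peg side).
- cam (a joint): Cam angle (rad), positive counter-clockwise from above, limits -1.6 to 2.6. 0 = low point squarely facing the tray, peg straight away from the tray (deck +x). At angle a the peg is at deck (46 + 46 cos a, 46 sin a) mm. Starts between 1.0 and 2.3 (peg on the +y side), so it is turned clockwise. Stays where left: stiff pivot, 0.2 N m (about 5 N at the peg).
- cam_peg (a point): Centre of the top of the upright steel peg by which the cam is turned: 16 mm diameter, rising from the cam's top (z = 42 mm) to z = 88 mm, 46 mm from the pivot.
- tray (a joint): Travel (m) of the grey tray slide along deck +x: 0 = out (start), 0.036 = fully home against its end stop. About 2.5 N friction; stays where it is left. Its flat front face runs into the cam's rim unless the low point faces it.
- tray_nose (a point): Middle of the top edge of the tray's front face (z = 44 mm), which faces the cam; deck x = -16 mm when the tray is out. Tray plate 110 mm (deck x) by 150 mm (y), z = 20 to 44 mm, lips round the blank to 48 mm.
- tray_bar (a point): Middle (z = 64 mm) of the rear face, the one to push on, facing deck -x, of the tray's blue push bar. Bar 20 mm thick in x, 120 mm long in y, top at z = 84 mm. The rear face is plain and flat from z = 20 to 84 mm, at deck x = -126 mm when the tray is out. Axes as the deck's.
- blank: Loose brass print blank 70 x 90 x 6 mm lying in the tray (top at z = 50 mm); origin at the centre of its underside.
- ink: Red ink jar with a black cap, 44 mm diameter, 65 mm tall, standing on the deck on the -y side; origin at the centre of its underside.
- ink_big: Blue ink bottle, 52 mm diameter, 90 mm tall, standing on the table to the right of the deck; origin at the centre of its underside.
- tape: Yellow tape roll, 80 mm outer diameter, 24 mm tall, lying on the table to the left of the deck; origin at the centre of its underside.
Not all that is in view belongs to the job. Of the things like the blank, leave any that is pink, purple or turquoise; of the rest the larger one is meant.

How it is judged:
By the outcome, as a careful person would: the job done as asked, in the order asked, and still so for the second after the job is handed in, with the robot touching nothing.
It also fails if it takes over 54 s, if anything falls off the work surface, if the arm or the gripper's body presses on something with over 40 N, if the wrist force passes 120 N, or if a joint passes its speed limit or range.

## Working session

There is one attempt and no reset: what is moved stays moved. The work goes in short steps, Python scripts to look and compute and a shell command to move; the robot and the scene stay as the last step left them, time stands still between calls to the robot, and variables do not carry over. Pictures are saved under pics/ and viewed, and the job is handed in when it is done.

```bash
ls; mkdir -p pics; python3 - <<'E'
from station import arm
import cv2,numpy as np,pickle
print(arm.get_state())
for n in("scene","top"):
    f=arm.grab_frame(n); pickle.dump(f,open(f"pics/{n}.pkl","wb")); cv2.imwrite(f"pics/{n}0.png",f["img"][:,:,::-1]); print(n,f["fx"],f["extrinsics"],[k for k in f])
E
```

```text
pics
{'t': 0.0, 'q': array([ 1.62711897e+00,  3.59399380e-01,  1.10397692e-02, -3.47023598e-04,
       -1.22410828e+00, -2.88086700e-01]), 'qd': array([ 0.00051095, -0.00025688, -0.00041301,  0.00021002, -0.00159624,
        0.0006031 ]), 'joint_efforts': array([ 1.11887985e-03, -5.82712805e+01,  2.93059409e+01,  6.99733749e+00,
        6.94596136e-03, -1.58343018e-04]), 'eef_pos': array([0.1549687 , 0.65645328, 0.22560687]), 'ee_rot': array([ 3.13989728e+00, -1.62191005e-04, -2.31882110e-01]), 'force': array([-0.50414207, -0.14453494,  1.24703099]), 'moment': array([-0.02096528,  0.00710094,  0.00235398]), 'width': 0.08768310448285464}
scene 505.57847525833876 [[-0.70456568  0.70954923  0.01127319  0.3626649 ]
 [-0.42913681 -0.43866721  0.78956487  0.13780152]
 [ 0.56518033  0.55146257  0.61356355 -1.62716357]
 [ 0.          0.          0.          1.        ]] ['img', 'range_z', 'fx', 'fy', 'cx', 'cy', 'extrinsics']
top 508.1989302075495 [[-0.02001101 -0.99979747  0.00214167  0.00307164]
 [ 0.98786004 -0.01944193  0.15412514 -0.4967184 ]
 [-0.15405229  0.00519987  0.98804901 -1.25249557]
 [ 0.          0.          0.          1.        ]] ['img', 'range_z', 'fx', 'fy', 'cx', 'cy', 'extrinsics']
```

View pics/scene0.png

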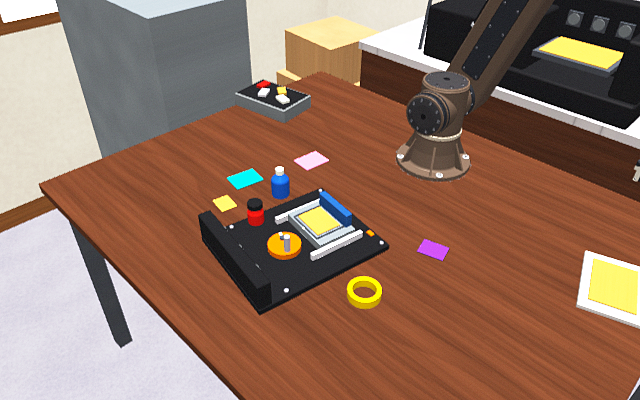

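View pics/top0.png

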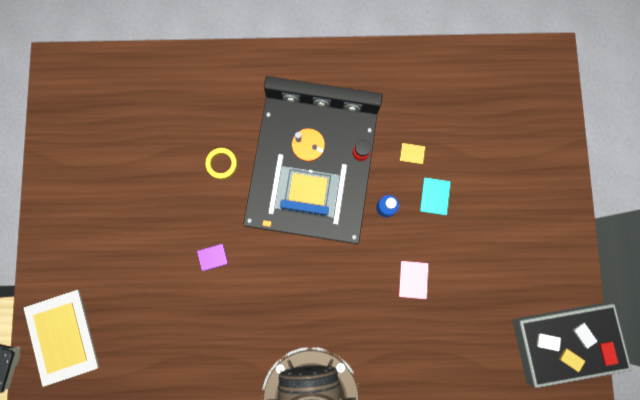

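The top view shows the deck centred near (313,160), with forward pointing up and slightly right. The cam is at (308,145), the blue bar at (304,208), the jar at (362,150) and the bottle at (388,205). I'll enlarge it and fit the deck.

```bash
cat > h.py <<'E'
import pickle,numpy as np,cv2
def load(n): return pickle.load(open(f"pics/{n}.pkl","rb"))
def ray(f,u,v,z):
    T=np.array(f["extrinsics"]);R=T[:3,:3];c=-R.T@T[:3,3]
    d=R.T@np.array([(u-f["cx"])/f["fx"],-(v-f["cy"])/f["fy"],-1.])
    return c+d*(z-c[2])/d[2]
def proj(f,p):
    T=np.array(f["extrinsics"]);q=T[:3,:3]@np.array(p)+T[:3,3]
    return f["cx"]+f["fx"]*q[0]/-q[2], f["cy"]-f["fy"]*q[1]/-q[2]
E
python3 - <<'E'
from h import *
f=load("top");im=f["img"][70:250,230:410,::-1]
cv2.imwrite("pics/topc.png",cv2.resize(im[:, :],None,fx=3.3,fy=3.3,interpolation=cv2.INTER_CUBIC))
f=load("scene");im=f["img"][180:310,195:395,::-1]
cv2.imwrite("pics/scenec.png",cv2.resize(im,None,fx=4,fy=4,interpolation=cv2.INTER_CUBIC))
E
```

```text
(no output)
```

View pics/topc.png

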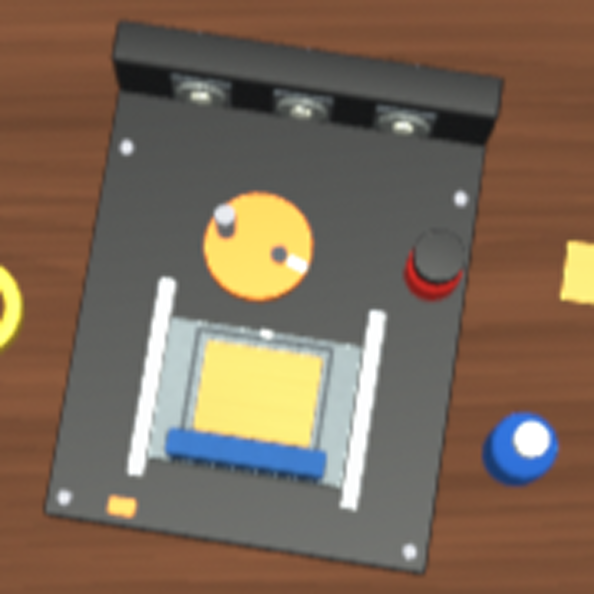

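View pics/scenec.png

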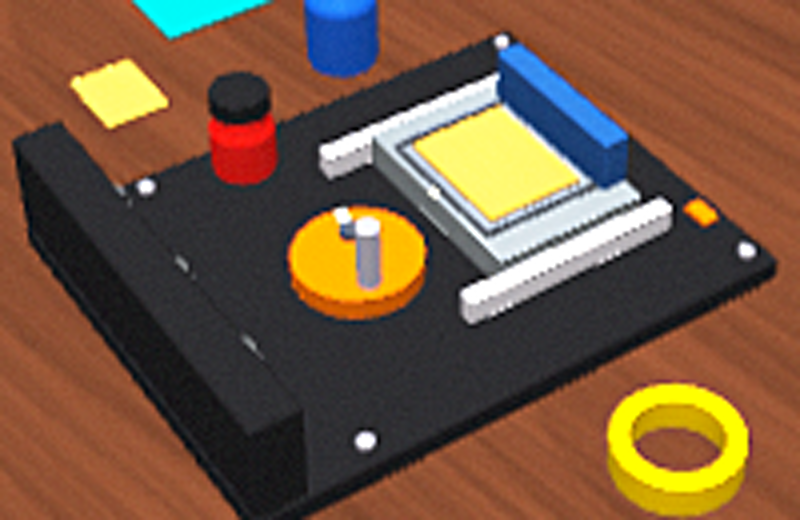

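The crop shows the peg top at (225,213), the pivot cap at (278,254) with the white stripe pointing right and down from it, and the nose mark at (267,334). The rear deck corners are at (46,514) and (425,574).

```bash
python3 - <<'E'
from h import *
from scipy.optimize import least_squares
f=load("top")
P=[((46,514),(-180,150),.018),((425,574),(-180,-150),.018),((267,334),(-16,0),.044),((278,254),(46,0),.042)]
W=np.array([ray(f,(x+.5)/3.3-.5+230,(y+.5)/3.3-.5+70,z)[:2] for (x,y),_,z in P]);D=np.array([p[1] for p in P])/1000
def tr(s,D): c,n=np.cos(s[2]),np.sin(s[2]); return s[:2]+D@np.array([[c,n],[-n,c]])
r=least_squares(lambda s:(tr(s,D)-W).ravel(),[.5,0,0]);s=r.x
print("deck",s,"resid mm",(tr(s,D)-W)*1000)
inv=lambda w:(lambda d:np.array([np.cos(s[2])*d[0]+np.sin(s[2])*d[1],-np.sin(s[2])*d[0]+np.cos(s[2])*d[1]])*1000)(np.array(w)[:2]-s[:2])
for n,(x,y),z in [("peg",(225,213),.088),("peg base",(228,235),.042),("cam disc c",(258,246),.042),("stripe",(296,264),.042),("jar cap",(440,255),.065),("bottle",(532,438),.09),("bar TL",(168,431),.084),("bar rear L",(167,453),.064),("bar rear R",(325,478),.064),("blank",(258,393),.05),("tape",(-33,310),.024)]:
    w=ray(f,(x+.5)/3.3-.5+230,(y+.5)/3.3-.5+70,z); d=inv(w); print(n,w.round(4),d.round(1), "ang",np.arctan2(d[1],d[0]-46).round(3),"r",np.hypot(d[1],d[0]-46).round(1))
print("cam hinge radius px ok; world cam axis",tr(s,np.array([[.046,0]])),"bar",tr(s,np.array([[-.126,0]])))
np.save("deck.npy",s)
E
```

```text
deck [ 0.58056514 -0.01340818 -0.1730587 ] resid mm [[-0.52534715  2.05021678]
 [ 0.04351562 -1.28385996]
 [ 1.64513193  0.01218325]
 [-1.16330038 -0.77854007]]
peg [0.6477 0.0195 0.088 ] [60.5 44. ] ang 1.253 r 46.3
peg base [0.6431 0.0182 0.042 ] [56.1 41.9] ang 1.334 r 43.1
cam disc c [ 0.6338 -0.0051  0.042 ] [51.  17.4] ang 1.292 r 18.1
stripe [ 0.6188 -0.0344  0.042 ] [ 41.2 -14.1] ang -1.896 r 14.9
jar cap [ 0.6179 -0.1442  0.065 ] [  59.3 -122.4] ang -1.463 r 123.1
bottle [ 0.4715 -0.2042  0.09  ] [ -74.6 -206.7] ang -2.099 r 239.3
bar TL [0.4829 0.0646 0.084 ] [-109.7   60. ] ang 2.774 r 166.8
bar rear L [0.4692 0.0665 0.064 ] [-123.5   59.6] ang 2.804 r 179.7
bar rear R [ 0.4479 -0.0518  0.064 ] [-124.1  -60.6] ang -2.799 r 180.6
blank [ 0.516  -0.0028  0.05  ] [-65.4  -0.7] ang -3.136 r 111.4
tape [0.5912 0.2246 0.024 ] [-30.5 236.3] ang 1.884 r 248.4
cam hinge radius px ok; world cam axis [[ 0.62587802 -0.0213292 ]] bar [[0.45644724 0.00828854]]
```

```bash
cat >> h.py <<'E'
S=np.load("deck.npy")
def dw(x,y):
    c,n=np.cos(S[2]),np.sin(S[2]); x/=1000;y/=1000
    return S[0]+c*x-n*y,S[1]+n*x+c*y
def row(st,X,Y,Z,yaw,g=1):
    p=st["eef_pos"];w=st["ee_rot"][2]
    d=np.array([X,Y,Z])-p
    tx=np.cos(w)*d[0]+np.sin(w)*d[1]; ty=np.sin(w)*d[0]-np.cos(w)*d[1]
    return [g]+[round(v,4) for v in(tx/.3,ty/.3,-d[2]/.3)]+[0,0,round(-(yaw-w)/1.0472,4)]
def push(a,off,z,lat=0):
    "deck-frame: tool behind peg by off mm along clockwise tangent, cam angle a"
    px,py=46+46*np.cos(a),46*np.sin(a)
    x,y=px-off*np.sin(a),py+off*np.cos(a)
    return (*dw(x,y),z,a-np.pi/2+S[2])
E
python3 - <<'E'
from h import *
from station import arm
s=arm.get_state()
t=push(1.27,45,.2); print(t, row(s,*t))
E
```

```text
(np.float64(0.6068270270639422), np.float64(0.040136719329377686), 0.2, np.float64(-0.4738550218517718)) [1, np.float64(1.938), np.float64(1.6535), np.float64(0.0858), 0, 0, np.float64(0.2311)]
```

```bash
python3 -m inch '1 0.97 0.83 0 0 0 0.12;1 0.97 0.83 0 0 0 0.12;1 0.97 0.83 0 0 0 0.12;1 0.97 0.83 0 0 0 0.12;1 0.97 0.83 0 0 0 0.12;1 0.97 0.83 0 0 0 0.12;1 0.97 0.83 0 0 0 0.12;1 0.97 0.83 0 0 0 0.12;1 0.97 0.83 0 0 0 0.12;1 0.97 0.83 0 0 0 0.12' 10
python3 - <<'E'
from h import *
from station import arm
s=arm.get_state()
t=push(1.27,45,.2); print(row(s,*t))
E
```

```text
t: 1.1
eef_pos: [0.3815, 0.347, 0.2265]
ee_rot: [-3.142, 0.0, -0.359]
force: [0.2, 0.2, 0.2]
width: 0.0129
[1, np.float64(1.063), np.float64(0.6932), np.float64(0.0884), 0, 0, np.float64(0.1092)]
```

```bash
python3 -m inch '1 0.9 0.69 0.08 0 0 0.11;1 0.9 0.69 0.08 0 0 0.11;1 0.9 0.69 0.08 0 0 0.11;1 0.9 0.69 0.08 0 0 0.11;1 0.9 0.69 0.08 0 0 0.11;1 0.9 0.69 0.08 0 0 0.11;1 0.9 0.69 0.08 0 0 0.11;1 0.9 0.69 0.08 0 0 0.11;1 0.9 0.69 0.08 0 0 0.11;1 0.9 0.69 0.08 0 0 0.11'
python3 - <<'E'
from h import *
from station import arm
s=arm.get_state()
f=arm.grab_frame("wrist"); pickle.dump((s,f),open("pics/w1.pkl","wb")); cv2.imwrite("pics/w1.png",f["img"][:,:,::-1])
print(f["tool_from_camera"])
f=arm.grab_frame("scene"); cv2.imwrite("pics/s1.png",f["img"][100:320,180:460,::-1])
t=push(1.27,45,.2); print(row(s,*t))
E
```

```text
t: 2.1
eef_pos: [0.5613, 0.0606, 0.2024]
ee_rot: [3.142, 0.0, -0.471]
force: [0.4, -0.1, 0.6]
width: 0.0003
[[-1.95065445e-05  9.65882220e-01  2.58981729e-01  7.00966489e-02]
 [ 9.99999925e-01 -8.15958584e-05  3.79635012e-04 -5.18593847e-04]
 [ 3.87814545e-04  2.58981717e-01 -9.65882146e-01 -1.57397336e-01]
 [ 0.00000000e+00  0.00000000e+00  0.00000000e+00  1.00000000e+00]]
[1, np.float64(0.1661), np.float64(-0.0082), np.float64(0.008), 0, 0, np.float64(0.0023)]
```

View pics/w1.png

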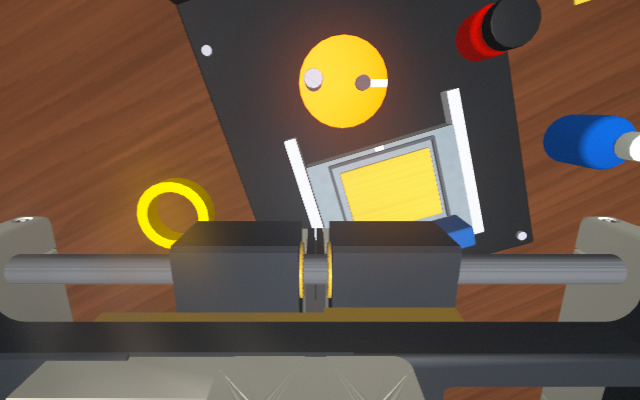

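View pics/s1.png

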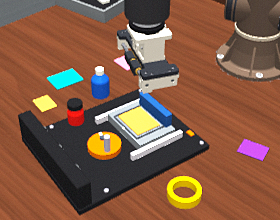

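The wrist view shows the peg top at (313,78), the pivot cap at (363,82) and the nose mark at (379,148). I'll cross-check these against the top camera.

```bash
cat >> h.py <<'E'
from scipy.spatial.transform import Rotation as Ro
def wray(s,f,u,v,z):
    T=np.array(f["tool_from_camera"]); R=Ro.from_euler("xyz",s["ee_rot"]).as_matrix()
    c=R@T[:3,3]+s["eef_pos"]; d=R@T[:3,:3]@np.array([(u-f["cx"])/f["fx"],-(v-f["cy"])/f["fy"],-1.])
    return c+d*(z-c[2])/d[2]
def inv(w):
    d=np.array(w)[:2]-S[:2];c,n=np.cos(S[2]),np.sin(S[2]); return np.array([c*d[0]+n*d[1],-n*d[0]+c*d[1]])*1000
E
python3 - <<'E'
from h import *
s,f=pickle.load(open("pics/w1.pkl","rb"))
for n,u,v,z in [("peg",313,78,.088),("pivot",363,82,.042),("nose",379,148,.044),("bolt FL",206.5,50,.018),("bolt RR",521.5,236.5,.018),("disc c",343.5,80.5,.042),("corner RR",532,243,.018)]:
    w=wray(s,f,u,v,z); print(n,w.round(4),inv(w).round(1))
E
```

```text
peg [0.6467 0.0196 0.088 ] [59.5 43.9]
pivot [ 0.6261 -0.0223  0.042 ] [46.3 -0.9]
nose [ 0.5632 -0.0102  0.044 ] [-17.7   0.1]
bolt FL [0.7234 0.0989 0.018 ] [121.4 135.2]
bolt RR [ 0.3916 -0.1177  0.018 ] [-168.1 -135.3]
disc c [ 0.6356 -0.0065  0.042 ] [53.  16.3]
corner RR [ 0.3784 -0.1261  0.018 ] [-179.8 -145.8]
```

```bash
python3 -m inch '1 0.166 -0.008 0.1 0 0 0;1 0.166 -0.008 0.25 0 0 0;1 0.166 -0.008 0.36 0 0 0;1 0.166 -0.008 0.44 0 0 0;1 0.166 -0.008 0.48 0 0 0;1 0.166 -0.008 0.48 0 0 0;1 0.166 -0.008 0.48 0 0 0'
python3 - <<'E'
from h import *
from station import arm
s=arm.get_state()
for a,o in [(1.27,45),(1.27,30),(1.27,20),(1.27,18),(1.2,17.5),(1.1,17.5),(1.0,17.5),(.9,17.5),(.8,17.5),(.7,17.5),(.6,17.5)]:
    t=push(a,o,.058); print(a,o,np.round(t,4),[float(v) for v in row(s,*t)])
E
```

```text
t: 2.9
eef_pos: [0.6078, 0.0396, 0.0598]
ee_rot: [-3.141, -0.001, -0.471]
force: [-0.3, 0.1, 0.4]
width: 0.0005
1.27 45 [ 0.6068  0.0401  0.058  -0.4739] [1.0, -0.0036, -0.0, 0.0061, 0.0, 0.0, 0.0025]
1.27 30 [ 0.6202  0.0333  0.058  -0.4739] [1.0, 0.0464, 0.0001, 0.0061, 0.0, 0.0, 0.0025]
1.27 20 [ 0.6291  0.0287  0.058  -0.4739] [1.0, 0.0798, 0.0002, 0.0061, 0.0, 0.0, 0.0025]
1.27 18 [ 0.6309  0.0278  0.058  -0.4739] [1.0, 0.0864, 0.0002, 0.0061, 0.0, 0.0, 0.0025]
1.2 17.5 [ 0.6347  0.0271  0.058  -0.5439] [1.0, 0.099, -0.0035, 0.0061, 0.0, 0.0, 0.0694]
1.1 17.5 [ 0.6395  0.026   0.058  -0.6439] [1.0, 0.1149, -0.0074, 0.0061, 0.0, 0.0, 0.1648]
1.0 17.5 [ 0.6441  0.0244  0.058  -0.7439] [1.0, 0.1311, -0.0097, 0.0061, 0.0, 0.0, 0.2603]
0.9 17.5 [ 0.6486  0.0223  0.058  -0.8439] [1.0, 0.1475, -0.0104, 0.0061, 0.0, 0.0, 0.3558]
0.8 17.5 [ 0.6529  0.0198  0.058  -0.9439] [1.0, 0.1639, -0.0094, 0.0061, 0.0, 0.0, 0.4513]
0.7 17.5 [ 0.6568  0.0169  0.058  -1.0439] [1.0, 0.1801, -0.0068, 0.0061, 0.0, 0.0, 0.5468]
0.6 17.5 [ 0.6605  0.0136  0.058  -1.1439] [1.0, 0.1959, -0.0026, 0.0061, 0.0, 0.0, 0.6423]
```

Approach slowly, make contact, then start turning.

```bash
python3 -m inch '1 0.025 0 0.006 0 0 0;1 0.05 0 0.006 0 0 0;1 0.065 0 0.006 0 0 0;1 0.075 0 0.006 0 0 0;1 0.085 0 0.006 0 0 0;1 0.092 -0.002 0.006 0 0 0.035;1 0.099 -0.0035 0.006 0 0 0.07;1 0.107 -0.0055 0.006 0 0 0.117;1 0.115 -0.0075 0.006 0 0 0.165;1 0.123 -0.0086 0.006 0 0 0.213;1 0.131 -0.0097 0.006 0 0 0.26;1 0.131 -0.0097 0.006 0 0 0.26'
python3 - <<'E'
from h import *
from station import arm
s=arm.get_state(); print(s["force"],inv(s["eef_pos"]))
f=arm.grab_frame("top"); cv2.imwrite("pics/t2.png",cv2.resize(f["img"][70:250,230:410,::-1],None,fx=3.3,fy=3.3,interpolation=cv2.INTER_CUBIC))
f=arm.grab_frame("wrist"); cv2.imwrite("pics/w2.png",f["img"][:,:,::-1])
f=arm.grab_frame("scene"); cv2.imwrite("pics/s2.png",cv2.resize(f["img"][160:310,195:395,::-1],None,fx=4,fy=4,interpolation=cv2.INTER_CUBIC))
E
```

```text
t: 4.1
eef_pos: [0.643, 0.0237, 0.0567]
ee_rot: [3.141, 0.001, -0.746]
force: [-2.8, 2.0, 1.4]
width: 0.0005
[-2.80493345  1.9772024   1.39503379] [55.10659023 47.32142348]
```

View pics/w2.png

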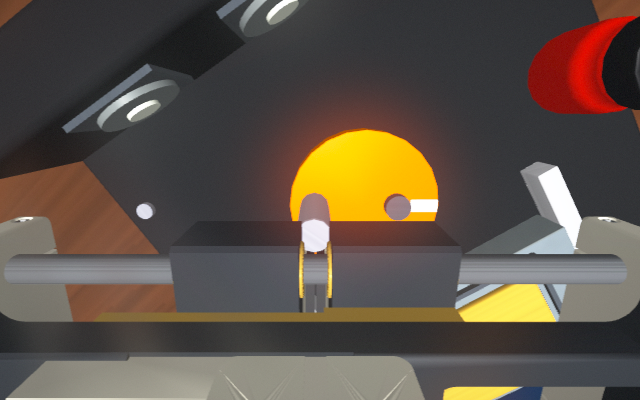

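View pics/s2.png

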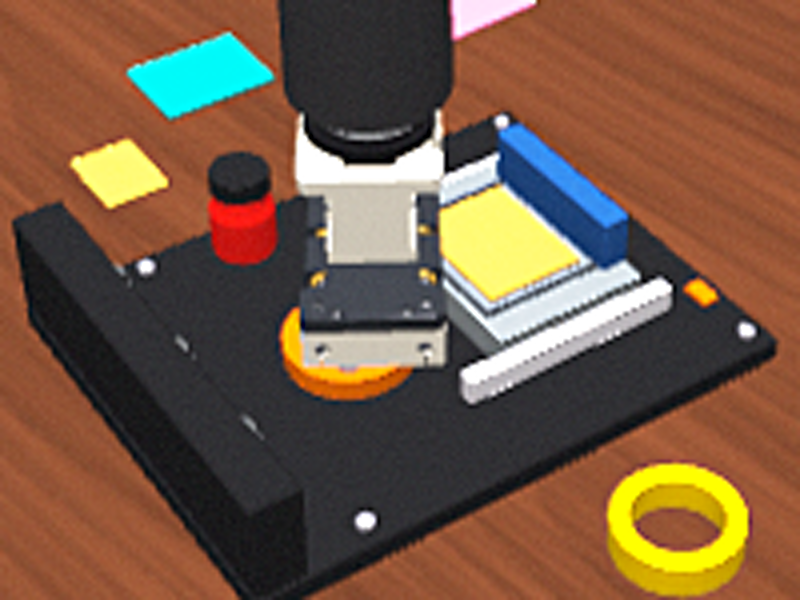

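The wrist view shows the peg at (315,235) centred on the fingertips. The pivot and stripe are level at row 206, so the cam is square to the tool and its angle is about 1.0. I'll continue.

```bash
python3 - <<'E'
from h import *
from station import arm
s=arm.get_state()
for a in np.arange(.95,.29,-.05):
    t=push(a,17.5,.058); print(a.round(2),[float(v) for v in row(s,*t)])
E
```

```text
0.95 [1.0, 0.0088, -0.007, -0.0043, 0.0, 0.0, 0.048]
0.9 [1.0, 0.0166, -0.0094, -0.0043, 0.0, 0.0, 0.0957]
0.85 [1.0, 0.0246, -0.0113, -0.0043, 0.0, 0.0, 0.1434]
0.8 [1.0, 0.0327, -0.0128, -0.0043, 0.0, 0.0, 0.1912]
0.75 [1.0, 0.0408, -0.014, -0.0043, 0.0, 0.0, 0.2389]
0.7 [1.0, 0.049, -0.0147, -0.0043, 0.0, 0.0, 0.2867]
0.65 [1.0, 0.0572, -0.015, -0.0043, 0.0, 0.0, 0.3344]
0.6 [1.0, 0.0654, -0.0149, -0.0043, 0.0, 0.0, 0.3822]
0.55 [1.0, 0.0736, -0.0144, -0.0043, 0.0, 0.0, 0.4299]
0.5 [1.0, 0.0817, -0.0135, -0.0043, 0.0, 0.0, 0.4777]
0.45 [1.0, 0.0898, -0.0122, -0.0043, 0.0, 0.0, 0.5254]
0.4 [1.0, 0.0978, -0.0105, -0.0043, 0.0, 0.0, 0.5732]
0.35 [1.0, 0.1057, -0.0083, -0.0043, 0.0, 0.0, 0.6209]
0.3 [1.0, 0.1135, -0.0058, -0.0043, 0.0, 0.0, 0.6687]
```

```bash
python3 -m inch '1 0.009 -0.006 0 0 0 0.048;1 0.0166 -0.008 0 0 0 0.096;1 0.0246 -0.01 0 0 0 0.143;1 0.0327 -0.0115 0 0 0 0.191;1 0.0408 -0.013 0 0 0 0.239;1 0.049 -0.0137 0 0 0 0.287;1 0.0572 -0.014 0 0 0 0.334;1 0.0654 -0.014 0 0 0 0.382;1 0.0736 -0.0135 0 0 0 0.43;1 0.0817 -0.0125 0 0 0 0.478;1 0.0898 -0.0112 0 0 0 0.525;1 0.0978 -0.0095 0 0 0 0.573'
python3 - <<'E'
from h import *
from station import arm
s=arm.get_state(); print(s["force"],inv(s["eef_pos"]))
f=arm.grab_frame("wrist"); pickle.dump((s,f),open("pics/w3.pkl","wb"));cv2.imwrite("pics/w3.png",f["img"][:,:,::-1])
for a in np.arange(.3,-.01,-.05):
    t=push(a,17.5,.058); print(a.round(2),[float(v) for v in row(s,*t)])
E
```

```text
t: 5.45
eef_pos: [0.6663, 0.0059, 0.0565]
ee_rot: [3.141, 0.0, -1.346]
force: [-3.5, 2.6, 2.9]
width: 0.0006
[-3.46297957  2.61851556  2.91366875] [81.08732386 33.75779516]
0.3 [1.0, 0.0153, -0.0069, -0.005, 0.0, 0.0, 0.0934]
0.25 [1.0, 0.0233, -0.0088, -0.005, 0.0, 0.0, 0.1411]
0.2 [1.0, 0.0314, -0.0104, -0.005, 0.0, 0.0, 0.1889]
0.15 [1.0, 0.0395, -0.0115, -0.005, 0.0, 0.0, 0.2366]
0.1 [1.0, 0.0477, -0.0123, -0.005, 0.0, 0.0, 0.2844]
0.05 [1.0, 0.0559, -0.0126, -0.005, 0.0, 0.0, 0.3321]
0.0 [1.0, 0.0641, -0.0125, -0.005, 0.0, 0.0, 0.3799]
```

View pics/w3.png

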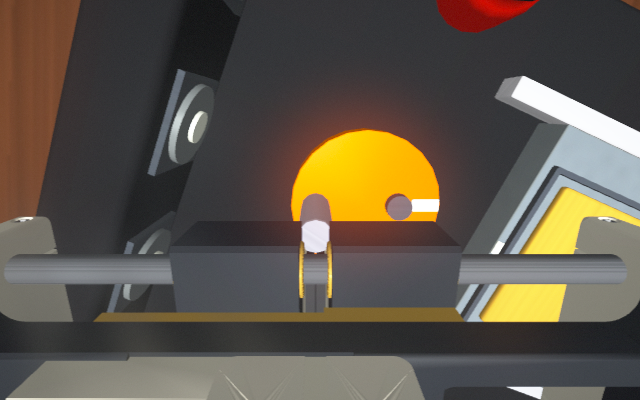

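The stripe and pivot are still level at row 206 and the peg is at (315,235), so the angle is about 0.4. I'll go to just short of 0 and measure.

```bash
python3 -m inch '1 0.008 -0.004 -0.003 0 0 0.048;1 0.0153 -0.006 -0.003 0 0 0.093;1 0.0233 -0.008 -0.003 0 0 0.141;1 0.0314 -0.0095 -0.003 0 0 0.189;1 0.0395 -0.0105 -0.003 0 0 0.237;1 0.0477 -0.0115 -0.003 0 0 0.284;1 0.0525 -0.0115 -0.003 0 0 0.312;1 0.0565 -0.0115 -0.003 0 0 0.336;1 0.0565 -0.0115 -0.003 0 0 0.336'
python3 - <<'E'
from h import *
from station import arm
s=arm.get_state(); print(s["force"],inv(s["eef_pos"]),s["ee_rot"][2]-S[2]+np.pi/2)
f=arm.grab_frame("wrist"); pickle.dump((s,f),open("pics/w4.pkl","wb"));cv2.imwrite("pics/w4.png",cv2.resize(f["img"][0:260,240:640,::-1],None,fx=2,fy=2,interpolation=cv2.INTER_CUBIC))
E
```

```text
t: 6.4
eef_pos: [0.6735, -0.0099, 0.0571]
ee_rot: [3.141, 0.0, -1.697]
force: [-1.6, 4.4, -2.9]
width: 0.0005
[-1.59780626  4.44965374 -2.93638124] [90.97711449 19.46905744] 0.04723788980795929
```

View pics/w4.png

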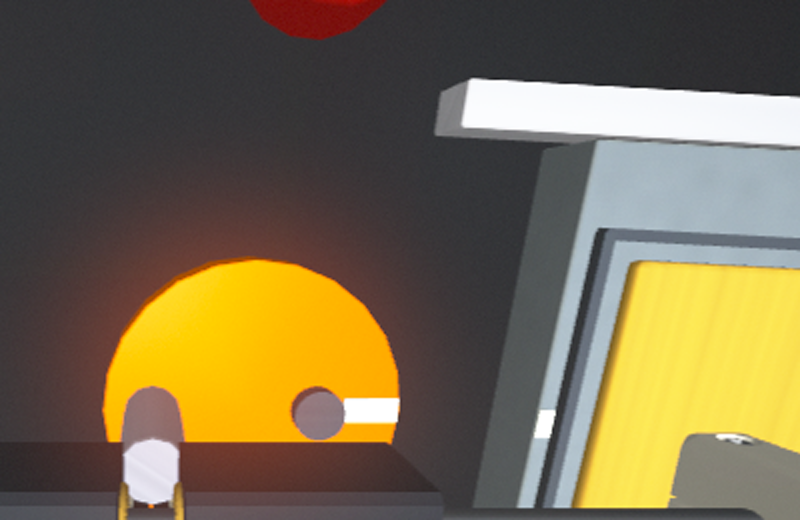

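In the 2x crop the stripe runs (345,411) to (398,411), the pivot is at (318,413), the rail edges run (471,79) to (800,98) and (461,128) to (800,147), and the nose mark is at about (545,424).

```bash
python3 - <<'E'
from h import *
s,f=pickle.load(open("pics/w4.pkl","rb"))
g=lambda x,y,z: wray(s,f,(x+.5)/2-.5+240,(y+.5)/2-.5,z)
def line(n,p,q,z):
    a,b=inv(g(*p,z)),inv(g(*q,z)); d=b-a; print(n,a.round(1),b.round(1),"angle vs deck -x",(np.arctan2(-d[1],-d[0])).round(4))
line("rail out",(471,79),(800,98),.036)
line("rail in",(461,128),(800,147),.036)
line("stripe ",(345,411),(398,410.5),.042)
line("tray front",(597,140),(511,508),.044)
a=inv(g(318,413,.042));b=inv(g(151,470,.088));print("pivot",a,"peg",b, np.arctan2(*(b-a)[::-1]))
# refine lines by image code: white rail edge
im=f["img"].astype(float)
E
```

```text
rail out [ 14.8 -88.3] [-70.7 -87.8] angle vs deck -x -0.005
rail in [ 15.3 -76.6] [-74.3 -76.1] angle vs deck -x -0.0045
stripe  [37.8 -0.3] [22.9 -1.2] angle vs deck -x 0.0568
tray front [-15.5 -74.2] [-13.4  26.1] angle vs deck -x -1.592
pivot [45.34914911  0.63910061] peg [92.51422477  1.45045168] 0.01720067317432455
```

```bash
python3 -m inch '1 -0.05 0 0 0 0 0;1 -0.1 0 0 0 0 0;1 -0.1 0 -0.15 0 0 0;1 -0.1 0 -0.3 0 0 0;1 -0.1 0 -0.4 0 0 0;1 -0.1 0 -0.4 0 0 0;1 -0.1 0 -0.4 0 0 0'
python3 - <<'E'
from h import *
from station import arm
s=arm.get_state(); print(s["force"],inv(s["eef_pos"]),s["ee_rot"][2]-S[2]+np.pi/2)
f=arm.grab_frame("wrist"); pickle.dump((s,f),open("pics/w5.pkl","wb"));cv2.imwrite("pics/w5.png",cv2.resize(f["img"][0:225,240:640,::-1],None,fx=2,fy=2,interpolation=cv2.INTER_CUBIC))
cv2.imwrite("pics/w5z.png",cv2.resize(f["img"][60:160,280:480,::-1],None,fx=4,fy=4,interpolation=cv2.INTER_CUBIC))
E
```

```text
t: 7.15
eef_pos: [0.6787, 0.0208, 0.1792]
ee_rot: [-3.138, 0.001, -1.696]
force: [-0.1, -0.1, -1.2]
width: 0.0005
[-0.14628484 -0.08741854 -1.24951479] [90.77327167 50.62587242] 0.048152149810392064
```

View pics/w5.png

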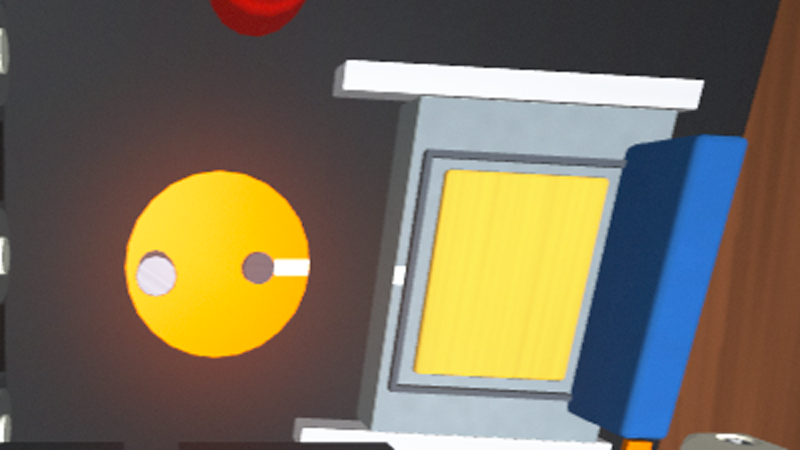

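View pics/w5z.png

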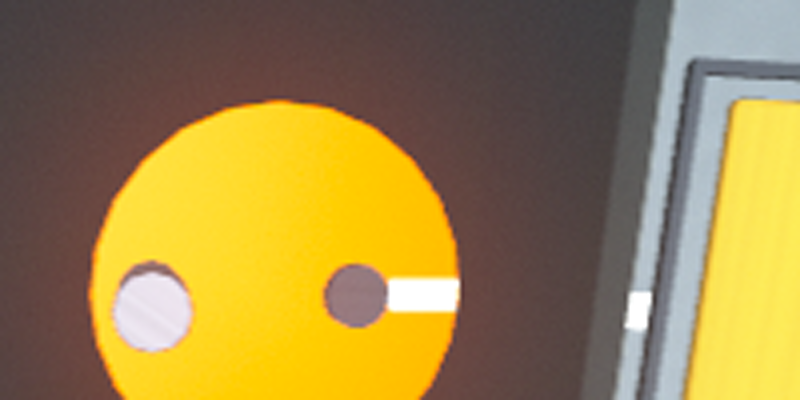

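The view is clear now. In the 4x crop the pivot is at (356,296), the stripe ends at (459,294.5), the peg top is at (152,312) and the nose mark at (637,310).

```bash
python3 - <<'E'
from h import *
s,f=pickle.load(open("pics/w5.pkl","rb"))
G=lambda x,y,z: inv(wray(s,f,x,y,z))
g4=lambda x,y,z:G((x+.5)/4-.5+280,(y+.5)/4-.5+60,z)
g2=lambda x,y,z:G((x+.5)/2-.5+240,(y+.5)/2-.5,z)
ang=lambda d:np.arctan2(d[1],d[0]).round(4)
ro=[g2(345,61,.036),g2(704,81,.036)];ri=[g2(341,95,.036),g2(696,109,.036)]
print("rail out",ro,ang(ro[0]-ro[1]));
tf=[g2(418,97,.044),g2(372,429,.044)]; print("tray front",tf,ang(tf[1]-tf[0])-np.pi/2)
# blank rear/front
piv=g4(356,296,.042);st=g4(459,294.5,.042);st0=g4(388,294.5,.042);peg=g4(152,312,.088);nose=g4(637,310,.044)
# disc ellipse
im=cv2.cvtColor(f["img"],cv2.COLOR_RGB2HSV); m=cv2.inRange(im,(8,150,120),(32,255,255))
m[:, 400:]=0;m[:, :290]=0;m[190:]=0
cs,_=cv2.findContours(m,cv2.RETR_EXTERNAL,cv2.CHAIN_APPROX_NONE);c=cv2.convexHull(max(cs,key=cv2.contourArea))[:,0]
pts=np.array([G(u,v,.042) for u,v in c]);from scipy.optimize import least_squares
r=least_squares(lambda q:np.hypot(*(pts-q[:2]).T)-q[2],[60,0,42],loss="soft_l1").x
print("piv",piv,"stripe",st0,st,"peg",peg,"nose",nose,"disc",r)
print("angles: peg-piv",ang(peg-piv),"disc-piv",ang(r[:2]-piv),"stripe",ang(piv-st),ang(st0-st),"disc-stripe",ang(r[:2]-st),"nose-axis dir",ang(piv-nose))
E
```

```text
rail out [array([ 15.55237187, -87.77389396]), array([-139.29423974,  -87.30874864])] -0.003
tray front [array([-14.77655321, -73.6800762 ]), array([-15.75441415,  73.54757881])] 0.006603673205103355
piv [45.76806015  0.24261476] stripe [38.56171245 -0.44101004] [22.50868142 -1.21785698] peg [92.16668864  2.19395298] nose [-17.46302875   0.15003479] disc [64.37417915  0.91664662 41.92048632]
angles: peg-piv 0.042 disc-piv 0.0362 stripe 0.0627 0.0484 disc-stripe 0.0509 nose-axis dir 0.0015
```

All the estimates put the cam at +0.045 rad, so the peg needs about 2 mm more. I'll go back down and finish it.

```bash
python3 - <<'E'
from h import *
from station import arm
s=arm.get_state(); print(s["eef_pos"])
for o in (50,40,30,24,20,18.5,17.5):
    t=push(0.0,o,.058); print(o,[float(v) for v in row(s,*t)])
E
```

```text
[0.67786489 0.02054388 0.17777927]
50 [1.0, 0.001, -0.0066, 0.3993, 0.0, 0.0, 0.0457]
40 [1.0, 0.0343, -0.005, 0.3993, 0.0, 0.0, 0.0457]
30 [1.0, 0.0676, -0.0034, 0.3993, 0.0, 0.0, 0.0457]
24 [1.0, 0.0876, -0.0025, 0.3993, 0.0, 0.0, 0.0457]
20 [1.0, 0.1009, -0.0018, 0.3993, 0.0, 0.0, 0.0457]
18.5 [1.0, 0.1059, -0.0016, 0.3993, 0.0, 0.0, 0.0457]
17.5 [1.0, 0.1092, -0.0014, 0.3993, 0.0, 0.0, 0.0457]
```

```bash
python3 -m inch '1 0 -0.006 0.15 0 0 0.046;1 0 -0.006 0.3 0 0 0.046;1 0 -0.006 0.4 0 0 0.046;1 0.034 -0.005 0.4 0 0 0.046;1 0.067 -0.004 0.4 0 0 0.046;1 0.088 -0.003 0.4 0 0 0.046;1 0.1 -0.002 0.4 0 0 0.046;1 0.104 -0.002 0.4 0 0 0.046;1 0.107 -0.002 0.4 0 0 0.046;1 0.11 -0.002 0.4 0 0 0.046;1 0.11 -0.002 0.4 0 0 0.046'
python3 - <<'E'
from h import *
from station import arm
s=arm.get_state(); print(s["force"],inv(s["eef_pos"]))
E
```

```text
t: 8.3
eef_pos: [0.6755, -0.0123, 0.0592]
ee_rot: [-3.139, 0.001, -1.744]
force: [1.3, 3.9, 2.5]
width: 0.0005
[1.31507494 3.92759402 2.51688657] [93.35283527 17.4234438 ]
```

```bash
python3 -m inch '1 -0.05 0 0 0 0 0;1 -0.1 0 0 0 0 0;1 -0.1 0 -0.15 0 0 0;1 -0.1 0 -0.3 0 0 0;1 -0.1 0 -0.4 0 0 0;1 -0.1 0 -0.4 0 0 0;1 -0.1 0 -0.4 0 0 0;1 -0.1 0 -0.4 0 0 0'
python3 - <<'E'
from h import *
from station import arm
s=arm.get_state()
f=arm.grab_frame("wrist"); pickle.dump((s,f),open("pics/w6.pkl","wb"));cv2.imwrite("pics/w6.png",cv2.resize(f["img"][0:225,240:640,::-1],None,fx=2,fy=2,interpolation=cv2.INTER_CUBIC))
cv2.imwrite("pics/w6z.png",cv2.resize(f["img"][60:160,280:480,::-1],None,fx=4,fy=4,interpolation=cv2.INTER_CUBIC))
E
```

```text
t: 9.1
eef_pos: [0.6785, 0.0169, 0.1763]
ee_rot: [3.139, -0.001, -1.745]
force: [-0.1, 0.3, -0.3]
width: 0.0005
```

View pics/w6.png

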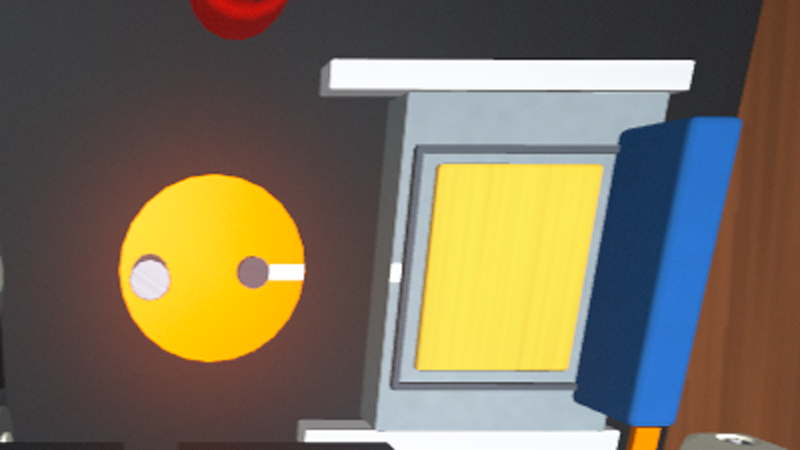

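View pics/w6z.png

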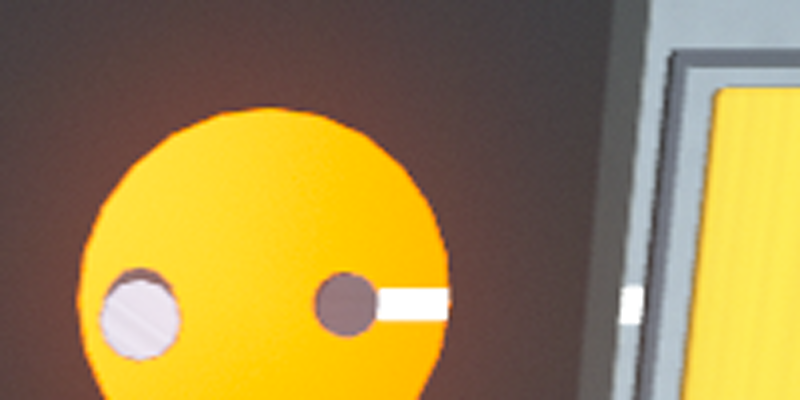

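The pivot, stripe and nose mark all sit at row 304 in the crop and the tray has not moved. I'll put a number on the angle and work out the way to the bar.

```bash
python3 - <<'E'
from h import *
s,f=pickle.load(open("pics/w6.pkl","rb"))
G=lambda x,y,z: inv(wray(s,f,x,y,z))
g4=lambda x,y,z:G((x+.5)/4-.5+280,(y+.5)/4-.5+60,z)
ang=lambda d:np.arctan2(d[1],d[0]).round(4)
piv=g4(346,304,.042);st=g4(449,304,.042);peg=g4(140,320,.088);nose=g4(631,305,.044)
im=cv2.cvtColor(f["img"],cv2.COLOR_RGB2HSV); m=cv2.inRange(im,(8,150,120),(32,255,255))
m[:, 400:]=0;m[:, :290]=0;m[190:]=0
cs,_=cv2.findContours(m,cv2.RETR_EXTERNAL,cv2.CHAIN_APPROX_NONE);c=cv2.convexHull(max(cs,key=cv2.contourArea))[:,0]
pts=np.array([G(u,v,.042) for u,v in c]);from scipy.optimize import least_squares
r=least_squares(lambda q:np.hypot(*(pts-q[:2]).T)-q[2],[60,0,42],loss="soft_l1").x
print(piv,peg,nose,r,"peg",ang(peg-piv),"disc",ang(r[:2]-piv),"stripe",ang(piv-st),"d-s",ang(r[:2]-st))
from station import arm
s=arm.get_state()
x,y=dw(-161,0); print(x,y,row(s,x,y,.17,S[2]))
E
```

```text
[4.57132948e+01 2.67776028e-02] [92.10029722 -0.5362988 ] [-17.72561374   0.16264091] [64.38019163 -0.22555823 41.91894578] peg -0.0121 disc -0.0135 stripe -0.0011 d-s -0.0066
0.42197004579060216 0.014315401025407053 [1, np.float64(0.1561), np.float64(0.841), np.float64(0.0202), 0, 0, np.float64(-1.5009)]
```

The cam angle is within about 0.01 rad of square. Next I move behind the bar.

```bash
python3 -m inch '1 0.08 0.42 0 0 0 -0.75;1 0.08 0.42 0 0 0 -0.75;1 0.08 0.42 0 0 0 -0.75;1 0.08 0.42 0 0 0 -0.75;1 0.08 0.42 0 0 0 -0.75;1 0.08 0.42 0 0 0 -0.75;1 0.08 0.42 0 0 0 -0.75;1 0.08 0.42 0 0 0 -0.75'
python3 - <<'E'
from h import *
from station import arm
s=arm.get_state()
x,y=dw(-161,0); print(row(s,x,y,.17,S[2]))
E
```

```text
t: 9.95
eef_pos: [0.5508, 0.0146, 0.1769]
ee_rot: [3.14, 0.0, -0.961]
force: [-0.3, 1.4, 0.5]
width: 0.0006
[1, np.float64(-0.2451), np.float64(0.3526), np.float64(0.0229), 0, 0, np.float64(-0.7526)]
```

```bash
python3 -m inch '1 -0.245 0.352 0 0 0 -0.752;1 -0.245 0.352 0 0 0 -0.752;1 -0.245 0.352 0 0 0 -0.752;1 -0.245 0.352 0 0 0 -0.752;1 -0.245 0.352 0 0 0 -0.752;1 -0.245 0.352 0 0 0 -0.752;1 -0.245 0.352 0 0 0 -0.752;1 -0.245 0.352 0 0 0 -0.752;1 -0.245 0.352 0 0 0 -0.752'
python3 - <<'E'
from h import *
from station import arm
s=arm.get_state(); print(inv(s["eef_pos"]))
f=arm.grab_frame("wrist"); pickle.dump((s,f),open("pics/w7.pkl","wb"));cv2.imwrite("pics/w7.png",f["img"][:,:,::-1])
for d in (-161,-145,-138,-135.5): x,y=dw(d,0); print(d,row(s,x,y,.048,S[2]))
E
```

```text
t: 10.85
eef_pos: [0.4225, 0.0142, 0.1775]
ee_rot: [3.141, 0.0, -0.174]
force: [-0.3, -0.4, -0.5]
width: 0.0006
[-1.60464427e+02 -3.46529017e-02]
-161 [1, np.float64(-0.0018), np.float64(-0.0001), np.float64(0.4316), 0, 0, np.float64(-0.0007)]
-145 [1, np.float64(0.0515), np.float64(-0.0002), np.float64(0.4316), 0, 0, np.float64(-0.0007)]
-138 [1, np.float64(0.0749), np.float64(-0.0002), np.float64(0.4316), 0, 0, np.float64(-0.0007)]
-135.5 [1, np.float64(0.0832), np.float64(-0.0002), np.float64(0.4316), 0, 0, np.float64(-0.0007)]
```

View pics/w7.png

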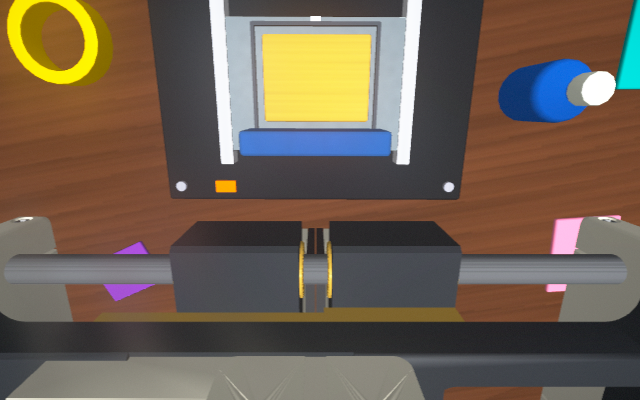

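The fingers (column 315) are centred on the bar (columns 239 to 391). I'll descend and make contact.

```bash
python3 -m inch '1 0 0 0.15 0 0 0;1 0 0 0.3 0 0 0;1 0 0 0.4 0 0 0;1 0 0 0.43 0 0 0;1 0 0 0.43 0 0 0;1 0.03 0 0.43 0 0 0;1 0.055 0 0.43 0 0 0;1 0.07 0 0.43 0 0 0;1 0.078 0 0.43 0 0 0;1 0.085 0 0.43 0 0 0;1 0.09 0 0.43 0 0 0;1 0.09 0 0.43 0 0 0'
python3 - <<'E'
from h import *
from station import arm
s=arm.get_state(); print(inv(s["eef_pos"]),s["force"])
E
```

```text
t: 12.1
eef_pos: [0.4491, 0.0095, 0.0487]
ee_rot: [3.141, 0.0, -0.172]
force: [-1.0, 0.1, 0.3]
width: 0.0004
[-1.33468267e+02 -1.00538332e-01] [-1.04256042  0.07299311  0.28381565]
```

```bash
python3 -m inch '1 0.01 0 0 0 0 0;1 0.02 0 0 0 0 0;1 0.03 0 0 0 0 0;1 0.04 0 0 0 0 0;1 0.05 0 0 0 0 0;1 0.06 0 0 0 0 0;1 0.07 0 0 0 0 0;1 0.08 0 0 0 0 0;1 0.09 0 0 0 0 0;1 0.09 0 0 0 0 0'
python3 - <<'E'
from h import *
from station import arm
s=arm.get_state(); print(inv(s["eef_pos"]),s["force"])
E
```

```text
t: 13.1
eef_pos: [0.4764, 0.0051, 0.0487]
ee_rot: [-3.141, -0.001, -0.172]
force: [-1.4, -1.0, -0.2]
width: 0.0008
[-105.795764      0.29300061] [-1.40205264 -1.00150485 -0.23531165]
```

```bash
python3 -m inch '1 0.007 0 0 0 0 0;1 0.014 0 0 0 0 0;1 0.02 0 0 0 0 0;1 0.02 0 0 0 0 0'
python3 - <<'E'
from h import *
from station import arm
s=arm.get_state(); print(inv(s["eef_pos"]),s["force"])
f=arm.grab_frame("wrist"); pickle.dump((s,f),open("pics/w8.pkl","wb"));cv2.imwrite("pics/w8.png",f["img"][:,:,::-1])
E
```

```text
t: 13.5
eef_pos: [0.4805, 0.0041, 0.0484]
ee_rot: [3.141, 0.002, -0.173]
force: [-8.3, 3.6, 3.2]
width: 0.0005
[-1.01545998e+02 -1.13520231e-02] [-8.26736893  3.60066349  3.16955335]
```

View pics/w8.png

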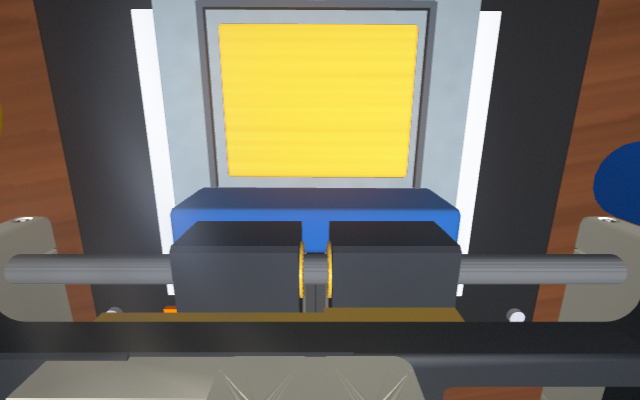

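```bash
python3 -m inch '1 0.004 0 0 0 0 0;1 0.006 0 0 0 0 0;1 0.006 0 0 0 0 0'
python3 - <<'E'
from h import *
from station import arm
s=arm.get_state(); print(inv(s["eef_pos"]),s["force"])
E
```

```text
t: 13.85
eef_pos: [0.4804, 0.0037, 0.0481]
ee_rot: [3.141, 0.005, -0.173]
force: [-14.6, 7.6, 8.2]
width: 0.0004
[-101.59101769   -0.36717129] [-14.64359815   7.56661243   8.22167126]
```

The force rises with no further travel, so the tray is on a hard stop. I'll back off, lift and check.

```bash
python3 -m inch '1 -0.02 0 0 0 0 0;1 -0.06 0 0 0 0 0;1 -0.12 0 0 0 0 0;1 -0.16 0 0 0 0 0;1 -0.16 0 -0.15 0 0 0;1 -0.16 0 -0.3 0 0 0;1 -0.16 0 -0.45 0 0 0;1 -0.16 0 -0.55 0 0 0;1 -0.16 0 -0.55 0 0 0;1 -0.16 0 -0.55 0 0 0;1 -0.16 0 -0.55 0 0 0'
python3 - <<'E'
from h import *
from station import arm
s=arm.get_state(); print(inv(s["eef_pos"]),s["force"])
f=arm.grab_frame("wrist"); pickle.dump((s,f),open("pics/w9.pkl","wb"));cv2.imwrite("pics/w9.png",f["img"][:,:,::-1])
f=arm.grab_frame("top"); pickle.dump(f,open("pics/top9.pkl","wb")); cv2.imwrite("pics/t9.png",cv2.resize(f["img"][70:250,230:410,::-1],None,fx=3.3,fy=3.3,interpolation=cv2.INTER_CUBIC))
f=arm.grab_frame("scene"); cv2.imwrite("pics/s9.png",cv2.resize(f["img"][180:310,195:395,::-1],None,fx=4,fy=4,interpolation=cv2.INTER_CUBIC))
E
```

```text
t: 14.95
eef_pos: [0.4354, 0.0118, 0.2128]
ee_rot: [3.141, 0.001, -0.172]
force: [0.5, -0.5, -1.0]
width: 0.0003
[-147.34964854   -0.1824738 ] [ 0.50719044 -0.45788792 -1.01221484]
```

View pics/t9.png

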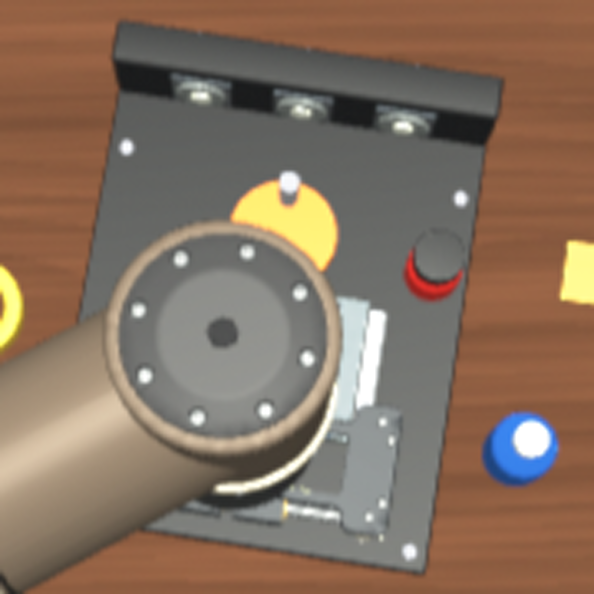

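View pics/s9.png

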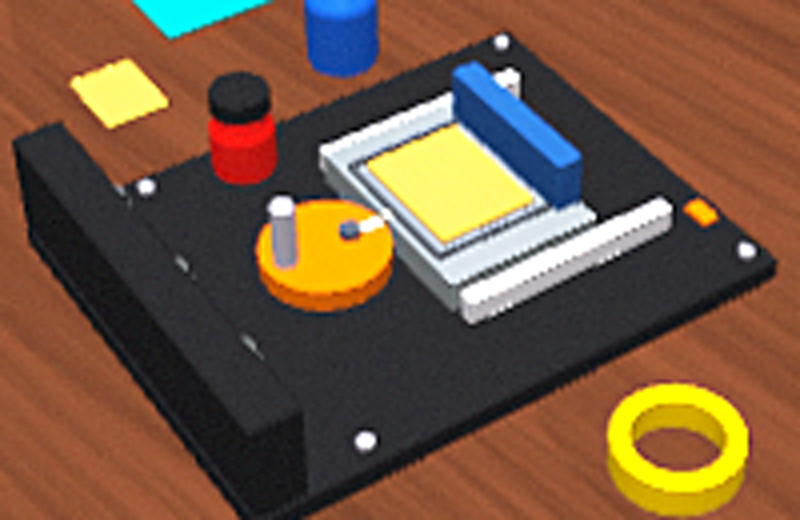

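View pics/w9.png

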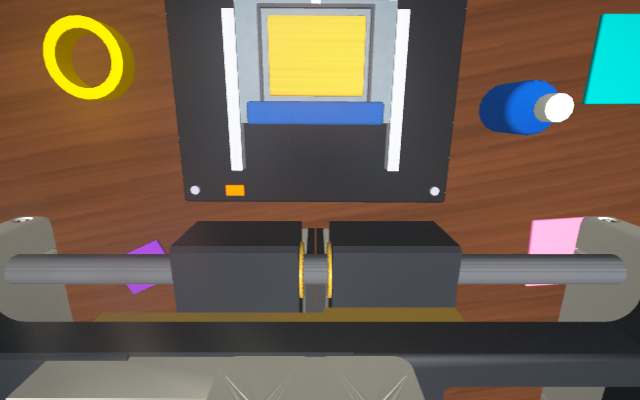

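In these views the tray sits forward, the blank lies in it, and the jar, bottle and tape have not moved. I'll measure the travel from the wrist pictures taken before (nose mark at 315,18) and after (316,1).

```bash
python3 - <<'E'
from h import *
for n in("w7","w9"):
    s,f=pickle.load(open(f"pics/{n}.pkl","rb"));cv2.imwrite(f"pics/{n}z.png",cv2.resize(f["img"][0:200,220:410,::-1],None,fx=3,fy=3,interpolation=cv2.INTER_CUBIC))
E
```

```text
(no output)
```

View pics/w7z.png

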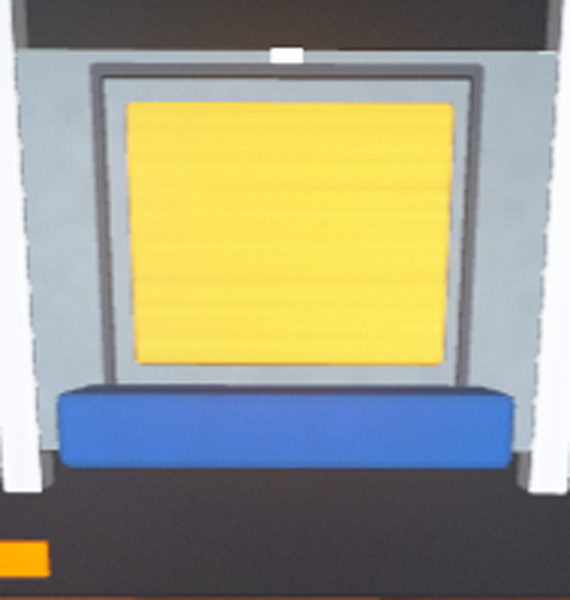

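View pics/w9z.png

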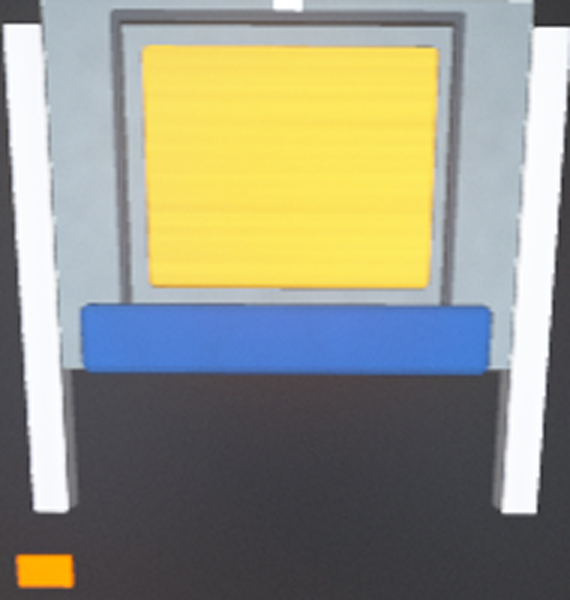

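```bash
python3 - <<'E'
from h import *
for n,pp in(("w7",dict(bar=(286,467,.084),blankF=(288,103,.05),blankR=(288,363,.05),rail=(22,492,.036),mark=(24,577,.018))),("w9",dict(bar=(286,373,.084),blankF=(290,46,.05),blankR=(290,287,.05),rail=(51,512,.036),mark=(45,587,.018)))):
    s,f=pickle.load(open(f"pics/{n}.pkl","rb"))
    for k,(x,y,z) in pp.items(): print(n,k,inv(wray(s,f,(x+.5)/3-.5+220,(y+.5)/3-.5,z)).round(1))
E
```

```text
w7 bar [-124.8    0.4]
w7 blankF [-30.7  -0.2]
w7 blankR [-99.3  -0.2]
w7 rail [-139.2   83.4]
w7 mark [-171.4   89.8]
w9 bar [-89.2   0.3]
w9 blankF [ 5.2 -0.8]
w9 blankR [-63.9  -0.9]
w9 rail [-139.3   83.3]
w9 mark [-171.5   91.9]
```

```bash
python3 - <<'E'
from h import *
f=load("top9")
for n,x,y,z in(("peg",289,182,.088),("jar",440,253,.065),("bottle",532,438,.09)): print(n,inv(ray(f,(x+.5)/3.3-.5+230,(y+.5)/3.3-.5+70,z)).round(1))
from station import arm
s=arm.get_state(); print(s["force"],s["eef_pos"],s["t"])
arm.job_done()
E
```

```text
peg [91.8 -0.1]
jar [  60.8 -122.2]
bottle [ -74.6 -206.7]
[-0.70560444  0.30444878 -0.66169028] [0.43558681 0.01171815 0.21262454] 15.1
the job is handed in; nothing more can be done
```

The job is done and handed in at 15.1 s. I turned the cam until its low point faced the tray, then pushed the blue bar until the tray was fully home.

- **Cam:** I turned it from about 1.27 rad with the closed fingertips, using about 5 N on the peg. I stopped at about 0.05 rad, measured, and nudged it about 2 mm further. Before the tray push its angle read between −0.001 and −0.014 rad. Afterwards the peg was at deck (91.8, −0.1) mm, against an ideal of (92, 0).
- **Tray:** It moved 35.6 mm by camera, against a nominal 36. At the end the force rose to about 18 N with no further travel, so it was on its hard stop.
- **Other items:** The blank moved with the tray and still lies in it. The ink jar measured within 1.5 mm and the bottle at the same spot as at the start. I checked the tape roll by eye only, and it looked unmoved.
- **Arm:** The fingers finished clear at 0.21 m height, with force readings around zero.

No check failed. The position measurements disagreed with each other by up to about 2 mm, which is within the camera calibration.

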